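Park the sprung plunger of the tube clamp

TASK

Two equal tube clamps stand on the bench; one has a tube lying in its trough, the other is empty. Open the one with the tube: draw its sprung knob straight back along the slot, away from the tube, then sideways and let it settle into the holding notch, so that the plunger stays back when you let go. Leave the tube lying in its trough and do not work the empty clamp's plunger.

Things in the scene. Friction and masses are not known exactly. Their poses are not given: they have to be found in the camera images.
- knob_grip (a point): Hand knob of the clamp that holds the tube: upright black cylinder 20 mm across, from 43 to 81 mm above the bench (27 mm flange over its lowest 6 mm). The point is on its axis, 64 mm above the bench. Axes are the clamp's, which may stand turned: +x to the tube, +y to the notch's side, z up. The clamp (240 x 78 mm, grey base) is fixed; its aluminium cover under the knob tops out at 40 mm.
- plunger (a joint): How far plunger and knob of the clamp with the tube are drawn back (along -x of knob_grip), m: 0 home, 0.054 fully back, 0.034 at rest in the notch. A spring pulls home with 5 N at 0, 9 N at 0.05. The J-shaped slot lets the knob go across only from 0.042 on; let go across the slot it runs forward into the notch to 0.034, anywhere else it snaps home.
- knob (a joint): How far that knob stands across its slot (along +y of knob_grip), m: 0 home; -0.004 to 0.004 is play while it is drawn; 0.018 to 0.030 is within the notch, 0.024 its middle. A nose 6 mm thick with a round end parts lane and notch. Moving it across takes about 1 N (no spring). The knob cannot be lifted out of its slot.
- spare_plunger (a joint): Draw of the plunger of the other clamp, m, which is equal in all but has no tube: 0 home. It is to stay there.
- tube_center (a point): Centre of the 15 ml tube (108 mm long, 22 mm across, blue screw cap at the end away from the knob) that lies loose along the clamp's x axis in the trough between two low walls, its axis 21 mm above the bench, 88 mm to +x of the knob's home.

How it is judged:
At the end, for the whole second after the job is handed in: The plunger of the clamp with the tube rests in the holding notch, drawn back 34 mm (within 5 mm) and still; the tube lies within 20 mm of where it was; the empty clamp's plunger is home (within 8 mm) (value of joint plunger between 0.029 and 0.039 m and velocity of joint plunger between -0.01 and 0.01 m/s and distance of tube_center from where it was at the start of the episode below 0.02 m and value of joint spare_plunger below 0.008 m); the robot touches nothing.
It fails at once if the empty clamp's plunger is worked (drawn more than 20 mm) (value of joint spare_plunger above 0.02 m).
It fails at once if the tube is lifted or knocked out of its trough (moved more than 40 mm) (distance of tube_center from where it was at the start of the episode above 0.04 m).
It also fails if it takes over 35 s, if anything falls off the work surface, if the arm or the gripper's body presses on something with over 40 N, if the wrist force passes 120 N, or if a joint passes its speed limit or range.

ROBOT

A 6-joint arm with a two-finger parallel gripper is mounted at the origin on a cart in front of the work surface, level with it; the furniture and walls round the work are solid. World frame = base frame: x ahead of the robot, y to its left, z up, the work surface at z = 0. Lengths are in m, angles in rad, forces in N, time in s.
With the tool pointing down it reaches from about 0.35 to 0.85 m from the base axis. Payload 8.1 kg.
Tool frame: the origin (TCP) lies at the very end of the fingers, on their centre line; the grasp point (between the pads) lies robot.hold_point_z behind it (robot.hold_point_z is the distance from the TCP to the grasp point, in m); z points along the fingers, y is the direction in which the jaws open and shut (so a half turn about z gives the same grasp; the last joint's range is limited). The gripper opens to 93 mm and grips with 3 to 60 N. Pads are 15 mm wide; open, the fingers measure 128 mm over their backs; the gripper's body (75 mm by 188 mm) begins 65 mm behind the grasp point.
Start: joints at [-0.085, 0.13, 1.488, -0, 1.523, -0.085], TCP at [0.6, 0, 0.219] pointing down, gripper open.
Joint ranges: [-2.96, 2.96], [-0.89, 2.26], [0.02, 2.5], [-1.34, 4.48], [0, 2.73], [-2.66, 2.66]. Speed limits (rad/s): [2.39, 2.39, 2.79, 3.14, 3.14, 3.14].

INTERFACE

Orientations are given as a rotation vector (axis times angle).
In Python, from plant import robot, cams gives the robot as it stands. The module is installed in compiled form; this text tells all that it offers.
- The arm moves only by the tool step_arm, never from a script. Its argument "deltas" is a list of rows, each an object with "offset": the shift along the tool's x, y, z in cm, a list of three; "roll": the turn about the tool's z in rad. In form: [{"offset": [x, y, z], "roll": roll}, ...]. A call has 1 to 12 rows; each row shifts and turns the commanded pose from where the row before left it, along the tool's axes as they then stand; what a row does not reach is not made up. A row lasts 1/8 s, in which the tool goes at most 62.5 mm and 10.7 degrees, less where a joint would pass 70% of its speed; a pose out of reach is approached as far as the arm can. A call with a gripper value outside its range is refused whole. "fingers" is the finger opening in cm, from 0 to 9.3, set as the call begins (left out, the last holds). The fingers move at their own pace and stop on an object; "grip_force" is the grip in N (left out, the last holds). Time passes only in rows, so rows that do not move let the fingers close. It gives the time, the measured TCP pose, the force and the opening at its end, in the units of the state.
- robot.read_state(): the state, without advancing time (a new reading comes with each control period).
- cams.read_camera(name): name is "scene" or "side" or "wrist"; returns a dict with "pixels" (400x640x3 uint8, red, green, blue), "fx", "fy", "cx", "cy" (pixels), "k1" (the pictures are not rectified: a ray, as slopes to the right and down, at radius r is drawn at 1 + k1 r^2 times it, then the intrinsics apply), "extrinsics" (4x4, takes a point from world to camera coordinates). Camera axes: x right, y down, z forward; pixel columns grow to the right and rows downward; lengths in m; the calibration is good to about 2 mm. A picture is of the moment at which its call begins. There is no depth.
- robot.close_job(): hands the job in, once; it reports no verdict.
Trained networks look in a picture, given as the dict that the camera call returned (one of the last four; its "shot" number tells which), for a name from the list of things; names that differ only in an ending like _2 or _b are one class to them, and where a whole thing is asked for, a point or a joint stands for the part that bears it (a point fixed in the world has none). Each returns a list of dicts, best first, with "score" (0 to 1); they miss things now and then, are a little off and sometimes report something else, mostly with a low value. They report only what shows in the picture. A call takes as long as a camera call.
- cams.boxes_of(picture, thing): "xy" ([column, row] in pixels, amid what is visible of it).
- cams.silhouettes(picture, thing): "mask" (400x640 bool, what is visible of it) and "xy" ([column, row] in pixels, amid what is visible of it).
- cams.pinpoint(picture, thing): "xy" ([column, row] in pixels: a listed point, or the origin of a listed thing).
The state is a dict: "t": time; "q": joint angles; "dq": joint speeds; "joint_torque": joint torques, N m; "tool_pos": TCP position; "orientation": TCP orientation; "force": force on the tool from outside, world axes, zero at the start; "wrist_torque": the same for the moment, N m; "opening": finger opening in m.
Only numpy, scipy, OpenCV 4.12 (cv2) and the standard library are available. Lean on these libraries where they do the work, as an engineer would, in place of code of your own. Each camera call takes 0.05 s, during which the arm holds its last target. There are 200 camera calls.

## Working session

There is one attempt and no reset: what is moved stays moved. The work goes in short steps, Python scripts to look and compute and a tool call to move; the robot and the scene stay as the last step left them, time stands still between calls to the robot, and variables do not carry over. Pictures are saved under pics/ and viewed, about 8 in all and at most 12, crops included, and the job is handed in when it is done.

Besides the shell and the picture viewer there is one more tool, called after "Emit:" by a JSON object that holds its "op" and its "data", one argument or row to a line. step_arm: Moves the arm, as the interface text tells. Its arguments: {"type":"object","properties":{"deltas":{"type":"array"},"fingers":{"type":"number"},"grip_force":{"type":"number"}},"required":["deltas"]}

```bash
mkdir -p pics; cat > h.py <<'E'
from plant import robot, cams
import numpy as np, cv2
def ray(p,uv):
    x,y=(uv[0]-p["cx"])/p["fx"],(uv[1]-p["cy"])/p["fy"]
    a,b=x,y
    for _ in range(20):
        s=1+p["k1"]*(a*a+b*b); a,b=x/s,y/s
    E=np.array(p["extrinsics"]);R,t=E[:3,:3],E[:3,3]
    return -R.T@t, R.T@np.array([a,b,1.])
def onz(p,uv,z):
    o,d=ray(p,uv); return o+d*(z-o[2])/d[2]
def proj(p,X):
    E=np.array(p["extrinsics"]);c=E[:3,:3]@np.array(X)+E[:3,3];a,b=c[:2]/c[2];s=1+p["k1"]*(a*a+b*b)
    return [p["fx"]*a*s+p["cx"],p["fy"]*b*s+p["cy"]]
def save(p,n): cv2.imwrite("pics/"+n,p["pixels"][:,:,::-1])
E
python3 - <<'E'
from h import *
print(robot.hold_point_z, robot.read_state())
for n in("scene","side","wrist"):
    p=cams.read_camera(n);save(p,n+"0.png")
    print(n,ray(p,(320,200)))
    for th,z in(("knob_grip",.064),("tube_center",.021)):
        for r in cams.pinpoint(p,th)[:3]: print(th,r["score"],r["xy"],onz(p,r["xy"],z).round(4))
E
cd pics; python3 -c "
import cv2,numpy as np
a,b=[cv2.imread(n+'0.png') for n in('scene','side')]
cv2.imwrite('s.png',cv2.resize(np.vstack([a,b]),None,fx=.75,fy=.75))"
```

```text
0.0188 {'t': 0.0, 'q': array([-8.54110348e-02,  1.31170940e-01,  1.48927590e+00,  2.23417246e-05,
        1.52297792e+00, -8.53993530e-02]), 'dq': array([ 0.00073505, -0.00040765, -0.00235193, -0.00016092,  0.00095237,
       -0.00022884]), 'joint_torque': array([-1.61290725e-03, -5.59853125e+01, -4.91755986e+01,  7.67333270e-02,
        3.59135563e-02, -2.97389461e-04]), 'tool_pos': array([5.99437052e-01, 7.23749025e-05, 2.17583457e-01]), 'orientation': array([-2.22045425e+00, -2.22042590e+00,  1.82632416e-03]), 'force': array([-0.15364681, -0.94210718, -0.27907445]), 'wrist_torque': array([ 0.0438167 , -0.03080168,  0.02492468]), 'opening': 0.0930082131416431}
scene (array([ 0.1008837 , -0.55625449,  0.51930482]), array([ 0.56396812,  0.6504916 , -0.50899063]))
knob_grip 0.56 [362.4, 267.4] [ 0.503  -0.2094  0.064 ]
tube_center 0.9 [397.2, 269.3] [ 0.5883 -0.227   0.021 ]
side (array([ 0.37122063, -0.80968683,  0.64116913]), array([ 0.23893616,  0.80394487, -0.54472477]))
knob_grip 0.63 [296.4, 270.5] [ 0.5033 -0.2015  0.064 ]
tube_center 0.79 [338.7, 283.8] [ 0.5907 -0.2201  0.021 ]
wrist (array([0.59987076, 0.07072512, 0.38437155]), array([ 0.00727347, -0.26411186, -0.96453056]))
knob_grip 0.97 [245.9, 336.7] [ 0.5036 -0.2062  0.064 ]
tube_center 0.76 [308.4, 327.6] [ 0.5855 -0.2261  0.021 ]
```

View pics/s.png

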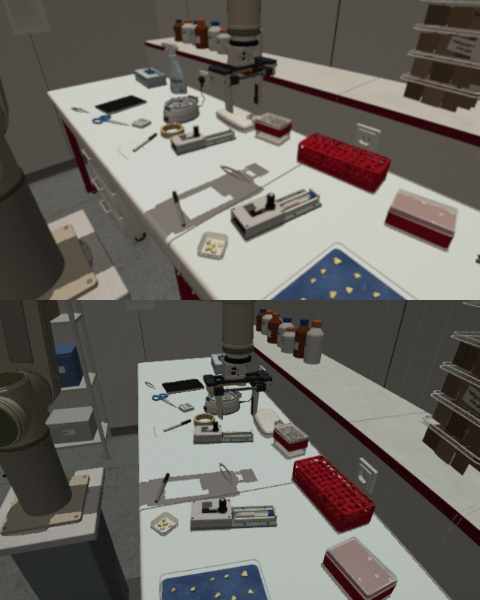

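View pics/wrist0.png

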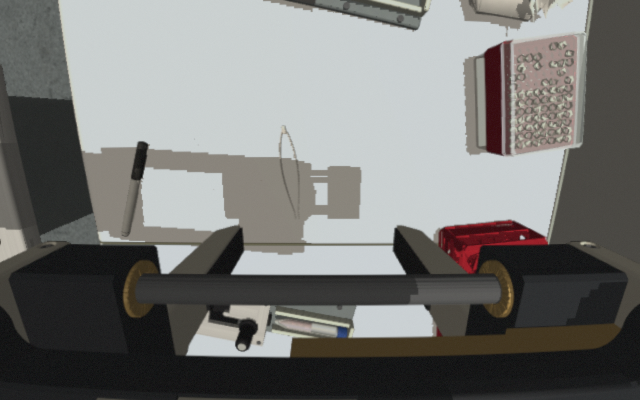

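The tube (blue cap) is in the near clamp at about (0.503, -0.205). The other clamp, farther to +y, is empty. In the wrist view its slot runs left from the knob at (243, 337), then bends up towards +y. I'll move above it for a closer look.

Emit:
{"op": "step_arm", "data": {
  "deltas": [
    {"offset": [-3, -1, 0], "roll": 0},
    {"offset": [-4, -1, 0], "roll": 0},
    {"offset": [-4, -1, 0], "roll": 0},
    {"offset": [-4, -1, 0], "roll": 0},
    {"offset": [-4, -1, 0], "roll": 0},
    {"offset": [-3, -1, 0], "roll": 0},
    {"offset": [-1, -1, 0], "roll": 0},
    {"offset": [0, 0, 0], "roll": 0}
  ],
  "fingers": 9.3
}}

```text
t: 1.45
tool_pos: [0.5296, -0.23, 0.2186]
orientation: [-2.223, -2.22, -0.0]
force: [-0.4, -0.0, 0.1]
opening: 0.093
```

```bash
python3 - <<'E'
from h import *
p=cams.read_camera("wrist");save(p,"w1.png")
for th,z in(("knob_grip",.064),("tube_center",.021)):
    for r in cams.pinpoint(p,th)[:3]: print(th,r["score"],r["xy"],onz(p,r["xy"],z).round(4))
for n in("scene","side"):
    q=cams.read_camera(n)
    for th,z in(("knob_grip",.064),("tube_center",.021)):
        for r in cams.pinpoint(q,th)[:1]: print(n,th,r["score"],r["xy"],onz(q,r["xy"],z).round(4))
E
```

```text
tube_center 0.86 [363.8, 174.9] [ 0.5884 -0.2258  0.021 ]
scene knob_grip 0.75 [362.8, 263.3] [ 0.5119 -0.202   0.064 ]
scene tube_center 0.88 [396.2, 270.2] [ 0.5847 -0.2274  0.021 ]
side knob_grip 0.45 [295.2, 269.6] [ 0.5016 -0.1982  0.064 ]
side tube_center 0.89 [337.1, 285.9] [ 0.5854 -0.2252  0.021 ]
```

View pics/w1.png

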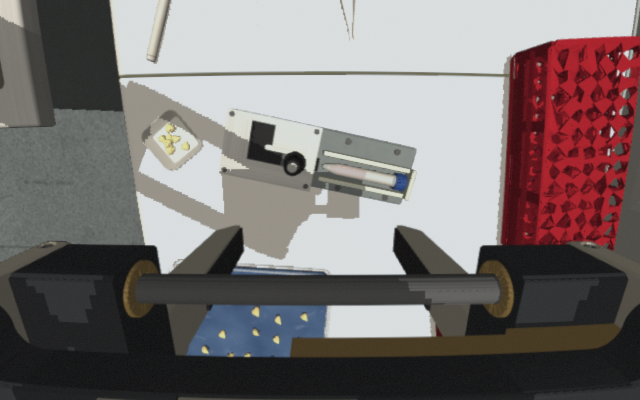

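The view is clear: knob around (293,162), cover corner bolts at (232,113), (318,131), (306,186) and (223,170), J slot with its notch to +y, and the tube with its cap at (402,182). I'll zoom in for precise pixels.

```bash
python3 - <<'E'
from h import *
im=cv2.imread("pics/w1.png")[95:215,210:420]
cv2.imwrite("pics/c1.png",cv2.resize(im,None,fx=3.8,fy=3.8,interpolation=cv2.INTER_CUBIC))
E
```

```text
(no output)
```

View pics/c1.png

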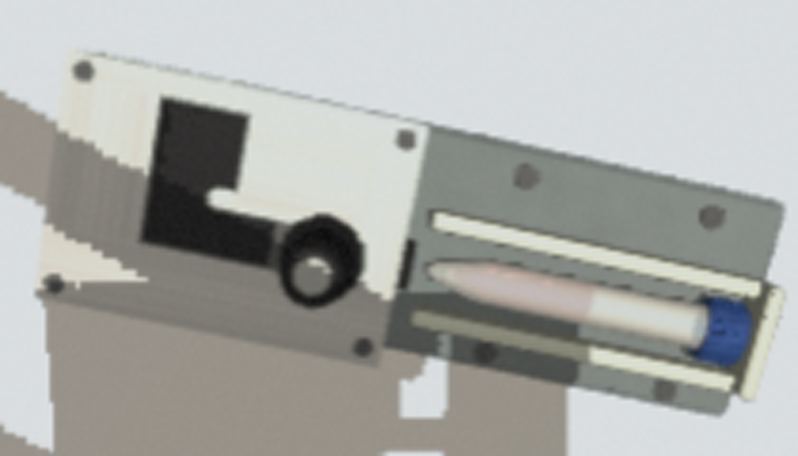

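The crop shows the knob top disc at crop (313,276), the flange centre at about (320,261), and the four cover bolts.

```bash
python3 - <<'E'
from h import *
p=cams.read_camera("wrist")
f=lambda u,v,z: onz(p,(210+u/3.8,95+v/3.8),z)
print("top",f(313,276,.081),"flange",f(320,259,.048))
b=[f(83,70,.04),f(405,139,.04),f(363,347,.04),f(54,284,.04)]
for x in b: print(x.round(4))
for d in(b[1]-b[0],b[2]-b[3],f(785,203,.012)-f(428,125,.012),f(720,332,.021)-f(432,270,.021)):print(np.arctan2(d[1],d[0]))
d=b[0]-b[3];print(np.arctan2(-d[0],d[1])); d=b[1]-b[2];print(np.arctan2(-d[0],d[1]))
E
```

```text
top [ 0.50341005 -0.20643934  0.081     ] flange [ 0.50277384 -0.20635227  0.048     ]
[ 0.4312 -0.1496  0.04  ]
[ 0.5289 -0.1705  0.04  ]
[ 0.5154 -0.2359  0.04  ]
[ 0.4173 -0.2152  0.04  ]
-0.2107895239322199
-0.20726112086673382
-0.20621023915132752
-0.21179571090552327
-0.2093561365293852
-0.20479425953485636
```

Clamp yaw is about -0.209 and the knob is at (0.503, -0.206). I'll align over it first, then descend part way.

Emit:
{"op": "step_arm", "data": {
  "deltas": [
    {"offset": [1.2, -1.3, 0], "roll": 0},
    {"offset": [1.2, -1.35, 0], "roll": 0},
    {"offset": [0, 0, 0], "roll": 0.105},
    {"offset": [0, 0, 0], "roll": 0.104},
    {"offset": [0, 0, 4], "roll": 0},
    {"offset": [0, 0, 4], "roll": 0},
    {"offset": [0, 0, 2], "roll": 0},
    {"offset": [0, 0, 0], "roll": 0}
  ]
}}

```text
t: 2.95
tool_pos: [0.5025, -0.2054, 0.1173]
orientation: [-2.439, -1.976, 0.002]
force: [-0.1, 0.7, 0.6]
opening: 0.0929
```

```bash
python3 - <<'E'
from h import *
s=cams.read_camera("side");w=cams.read_camera("wrist")
a=s["pixels"][200:320,200:400];a=cv2.resize(a,(640,384),interpolation=cv2.INTER_CUBIC)
save({"pixels":np.vstack([a[:,:,:],w["pixels"][180:400]])[:600]},"m2.png")
print(robot.read_state()["tool_pos"],robot.read_state()["orientation"])
E
```

```text
[ 0.50430458 -0.20636371  0.12006904] [2.43981817e+00 1.97669790e+00 1.03383395e-03]
```

View pics/m2.png

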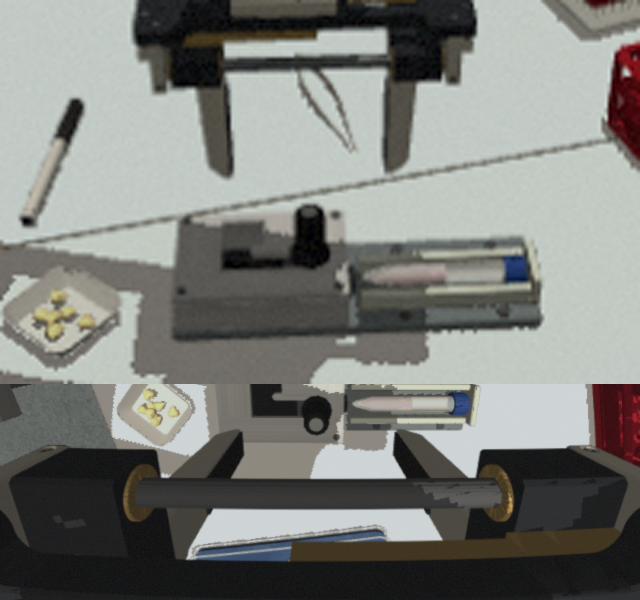

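The fingers straddle the knob (wrist column 316, against a jaw centre of about 319) and the clamp is square to the tool. Now I'll descend and grip.

Emit:
{"op": "step_arm", "data": {
  "deltas": [
    {"offset": [0, 0, 2.5], "roll": 0},
    {"offset": [0, 0, 2.5], "roll": 0},
    {"offset": [0, 0, 1.5], "roll": 0},
    {"offset": [0, 0, 0], "roll": 0}
  ]
}}

```text
t: 3.55
tool_pos: [0.5034, -0.2059, 0.0536]
orientation: [-2.441, -1.977, 0.0]
force: [-0.3, -0.3, -0.3]
opening: 0.0929
```

Emit:
{"op": "step_arm", "data": {
  "deltas": [
    {"offset": [0, 0, 0], "roll": 0},
    {"offset": [0, 0, 0], "roll": 0},
    {"offset": [0, 0, 0], "roll": 0},
    {"offset": [0, 0, 0], "roll": 0},
    {"offset": [0, 0, 0], "roll": 0},
    {"offset": [0, 0, 0], "roll": 0},
    {"offset": [0, 0, 0], "roll": 0},
    {"offset": [0, 0, 0], "roll": 0}
  ],
  "fingers": 1.0,
  "grip_force": 30
}}

```text
t: 4.55
tool_pos: [0.5023, -0.2057, 0.0535]
orientation: [-2.439, -1.976, 0.003]
force: [-7.0, 1.3, 10.5]
opening: 0.0192
```

The knob is gripped (opening 19 mm). Next I'll draw it back 48 mm.

Emit:
{"op": "step_arm", "data": {
  "deltas": [
    {"offset": [0, -0.8, 0], "roll": 0},
    {"offset": [0, -0.8, 0], "roll": 0},
    {"offset": [0, -0.8, 0], "roll": 0},
    {"offset": [0, -0.8, 0], "roll": 0},
    {"offset": [0, -0.8, 0], "roll": 0},
    {"offset": [0, -0.8, 0], "roll": 0},
    {"offset": [0, 0, 0], "roll": 0},
    {"offset": [0, 0, 0], "roll": 0}
  ]
}}

```text
t: 5.55
tool_pos: [0.4577, -0.1962, 0.0537]
orientation: [2.439, 1.976, 0.003]
force: [8.0, -1.5, -7.4]
opening: 0.0193
```

```bash
python3 - <<'E'
from h import *
s=cams.read_camera("side");w=cams.read_camera("wrist")
a=s["pixels"][200:320,200:400];a=cv2.resize(a,(640,384),interpolation=cv2.INTER_CUBIC)
save({"pixels":np.vstack([a,w["pixels"][160:370]])},"m3.png")
r=robot.read_state();print(r["tool_pos"],r["force"],r["opening"])
E
```

```text
[ 0.45775492 -0.1962561   0.05373124] [ 8.87082443 -1.0489403  -7.26450757] 0.01941262853684397
```

View pics/m3.png

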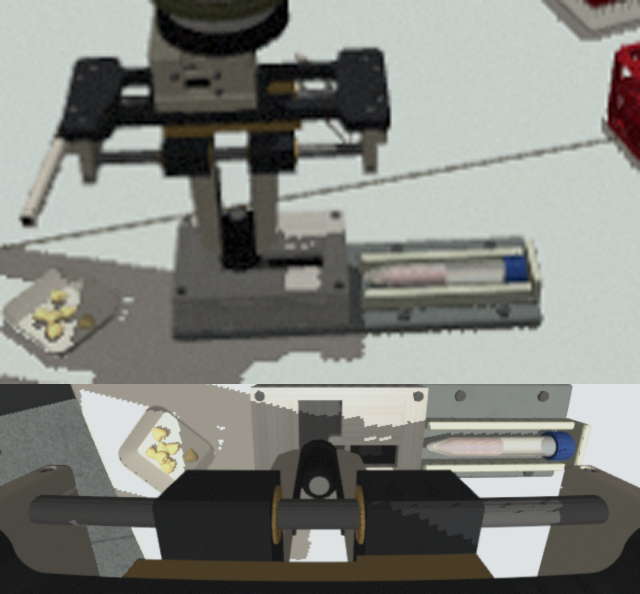

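The knob is drawn about 47 mm, the force of about 9 N matches the spring, and the tube is undisturbed. Now across 24 mm.

Emit:
{"op": "step_arm", "data": {
  "deltas": [
    {"offset": [0.4, 0, 0], "roll": 0},
    {"offset": [0.4, 0, 0], "roll": 0},
    {"offset": [0.4, 0, 0], "roll": 0},
    {"offset": [0.4, 0, 0], "roll": 0},
    {"offset": [0.4, 0, 0], "roll": 0},
    {"offset": [0.4, 0, 0], "roll": 0},
    {"offset": [0, 0, 0], "roll": 0},
    {"offset": [0, 0, 0], "roll": 0}
  ]
}}

```text
t: 6.65
tool_pos: [0.4628, -0.1726, 0.0537]
orientation: [2.439, 1.976, 0.003]
force: [9.4, -1.7, -8.3]
opening: 0.0197
```

```bash
python3 - <<'E'
from h import *
s=cams.read_camera("side");w=cams.read_camera("wrist")
a=s["pixels"][200:320,200:400];a=cv2.resize(a,(640,384),interpolation=cv2.INTER_CUBIC)
save({"pixels":np.vstack([a,w["pixels"][160:370]])},"m4.png")
r=robot.read_state();print(r["tool_pos"],r["force"],r["wrist_torque"],r["opening"])
E
```

```text
[ 0.46279897 -0.17265569  0.05371952] [ 9.09947346 -1.24947195 -6.41395712] [-0.20471505 -1.54113157  0.06337687] 0.019143687375268916
```

View pics/m4.png

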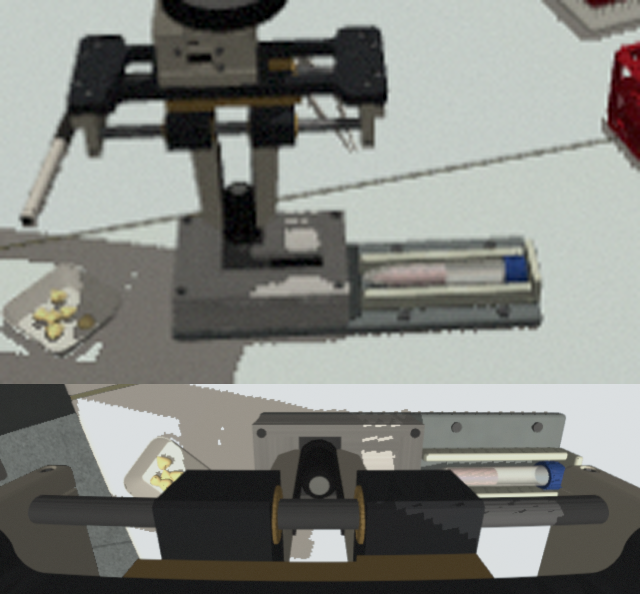

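The knob followed across into the side branch. I'll ease it forward 12 mm into the notch.

Emit:
{"op": "step_arm", "data": {
  "deltas": [
    {"offset": [0, 0.3, 0], "roll": 0},
    {"offset": [0, 0.3, 0], "roll": 0},
    {"offset": [0, 0.3, 0], "roll": 0},
    {"offset": [0, 0.3, 0], "roll": 0},
    {"offset": [0, 0, 0], "roll": 0},
    {"offset": [0, 0, 0], "roll": 0}
  ]
}}

```text
t: 7.5
tool_pos: [0.4737, -0.175, 0.0537]
orientation: [2.44, 1.977, 0.002]
force: [5.7, -1.2, -4.1]
opening: 0.0194
```

In the clamp frame the tool sits at draw 35 mm and across 24 mm, which is in the notch. I'll open slowly, then go up.

Emit:
{"op": "step_arm", "data": {
  "deltas": [
    {"offset": [0, 0, 0], "roll": 0},
    {"offset": [0, 0, 0], "roll": 0},
    {"offset": [0, 0, 0], "roll": 0},
    {"offset": [0, 0, 0], "roll": 0},
    {"offset": [0, 0, 0], "roll": 0},
    {"offset": [0, 0, 0], "roll": 0}
  ],
  "fingers": 6.0
}}

```text
t: 8.25
tool_pos: [0.4732, -0.175, 0.0536]
orientation: [-2.441, -1.978, 0.0]
force: [0.1, 0.2, -0.3]
opening: 0.06
```

Emit:
{"op": "step_arm", "data": {
  "deltas": [
    {"offset": [0, 0, -2], "roll": 0},
    {"offset": [0, 0, -4], "roll": 0},
    {"offset": [0, 0, -4], "roll": 0},
    {"offset": [0, 0, -4], "roll": 0},
    {"offset": [-4, 0, -2], "roll": 0},
    {"offset": [-4, 0, 0], "roll": 0},
    {"offset": [0, 0, 0], "roll": 0}
  ]
}}

```text
t: 9.12
tool_pos: [0.4561, -0.2554, 0.2139]
orientation: [2.443, 1.974, -0.001]
force: [0.2, 0.0, -0.2]
opening: 0.0602
```

```bash
python3 - <<'E'
from h import *
s=cams.read_camera("side");w=cams.read_camera("wrist")
a=s["pixels"][200:320,200:400];a=cv2.resize(a,(640,384),interpolation=cv2.INTER_CUBIC)
save({"pixels":np.vstack([a,w["pixels"][40:250]])},"m5.png")
for q in(s,w):
  for th,z in(("knob_grip",.064),("tube_center",.021)):
    for r in cams.pinpoint(q,th)[:1]: print(th,r["score"],onz(q,r["xy"],z).round(4))
r=robot.read_state();print(r["tool_pos"],r["force"],r["opening"])
E
```

```text
knob_grip 0.77 [ 0.4778 -0.1695  0.064 ]
tube_center 0.7 [ 0.5861 -0.2189  0.021 ]
knob_grip 0.84 [ 0.4746 -0.1765  0.064 ]
tube_center 0.65 [ 0.5862 -0.2261  0.021 ]
[ 0.45680466 -0.25234352  0.21336007] [0.18076363 0.75750322 0.27414723] 0.05966137593352261
```

View pics/m5.png

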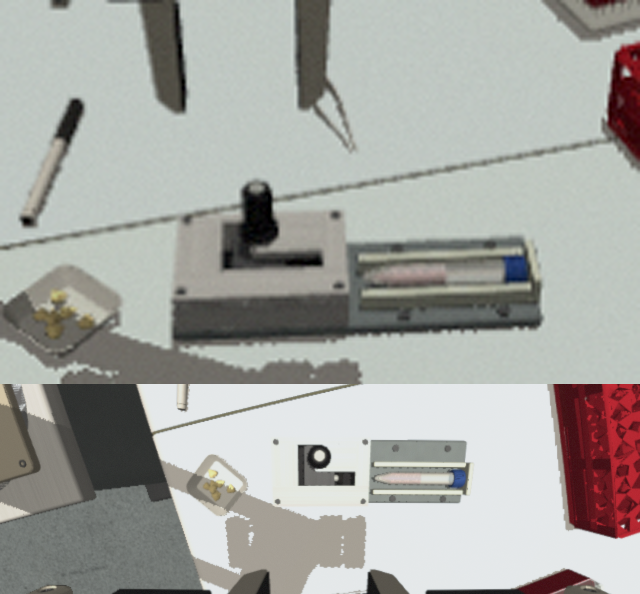

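The knob rests in the notch, the tube lies in its trough, and the gripper is clear of everything. Handing in.

```bash
python3 -c "
from plant import robot
print(robot.close_job())"
```

```text
the job is handed in; nothing more can be done
None
```

The clamp with the tube is open, and I handed the job in at about 9 s of the 35 s allowed. I gripped its knob, drew it back about 47 mm, moved it 24 mm across, eased it forward into the holding notch, let go and lifted the arm clear.

Last checks before handing in:
- **Knob:** the wrist camera put it at (0.475, -0.177). That is about 34 mm back and 22–23 mm across, and the picture shows it resting in the notch. The side camera's estimate was up to 7 mm off this, at (0.478, -0.170), as its earlier readings had also been.
- **Tube:** it still lies in its trough, at about (0.586, -0.226) by the wrist camera. That is within about 2 mm of where it was.
- **Robot:** the tool is 0.21 m above the bench and the force reading is about zero.
- **Empty clamp:** I never went near it, and I did not take a separate measurement of it.

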